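# Rebuild the tiered earring stand

### The job

Put the earring stand on the ledge back together: thread the three wooden tiers over its upright post one at a time, the largest first, then the medium, then the smallest on top, each lying flat and fully down. The post is clamped a little off the middle of its base, so feel for it gently: never press or knock hard on the stand and do not drop a tier down the post. Leave the clothes pegs and the incense holder where they are, and let go when finished.

Things in the scene. Friction and masses are not known exactly. Their poses are not given: they have to be found in the camera images.
- stand: earring stand, fixed: clear acrylic disc base 60 mm across, 12 mm high; upright rigid steel post, 10 mm diameter, flat top 74 mm above the ledge, 0.5 mm bevel. Origin: centre of base underside, z up. The post is NOT central: its axis is 3.0 to 5.5 mm from the base's centre, in a direction new every run, not told by this pose. Tier bores leave 1.5 mm all round it. Over 25 N on base or post breaks it
- tier_large: largest tier: light beech ring, 64 mm across, 15 mm thick, 13 mm plain round bore through its middle, circle of tiny dark dots near its rim; about 34 g; lies flat on the ledge; the tiers trade places from run to run. Origin: centre of the underside, z up along the bore
- tier_medium: medium tier: light beech ring, 52 mm across, 15 mm thick, 13 mm plain round bore through its middle, circle of tiny dark dots near its rim; about 22 g; lies flat on the ledge; the tiers trade places from run to run. Origin: centre of the underside, z up along the bore
- tier_small: smallest tier: light beech ring, 40 mm across, 15 mm thick, 13 mm plain round bore through its middle, circle of tiny dark dots near its rim; about 14 g; lies flat on the ledge; the tiers trade places from run to run. Origin: centre of the underside, z up along the bore
- peg1: bystander: orange plastic clothes peg lying on its side, 75 mm long, 12 mm wide, 11 mm high; origin centre of the underside, x along its length. To be left where it is
- peg2: bystander: orange plastic clothes peg lying on its side, 75 mm long, 12 mm wide, 11 mm high; origin centre of the underside, x along its length. To be left where it is
- peg3: bystander: orange plastic clothes peg lying on its side, 75 mm long, 12 mm wide, 11 mm high; origin centre of the underside, x along its length. To be left where it is
- incense_holder: bystander: small round blue-glazed ceramic incense holder, 48 mm across, 26 mm high; origin centre of the underside. To be left where it is
Not all that is in view belongs to the job. Leave any pink look-alike of the tier_large alone. What is shaped like the tier_medium but purple is not meant.

How it is judged:
On the way, in this order (a step that is already met when the one before it is completed fails the run):
1. the largest tier is on the post, flat on the base (z of tier_large in the frame of stand between 0.009 and 0.015 m and horizontal distance between tier_large and stand below 0.01 m and angle between tier_large's own z axis and vertical below 0.08 rad), for 0.2 s.
2. the medium tier is on the post, flat on the largest (all of step 1 and z of tier_medium in the frame of stand between 0.024 and 0.03 m and horizontal distance between tier_medium and stand below 0.01 m and angle between tier_medium's own z axis and vertical below 0.08 rad), for 0.2 s.
3. the smallest tier is on the post, flat on the medium (all of step 2 and z of tier_small in the frame of stand between 0.039 and 0.045 m and horizontal distance between tier_small and stand below 0.01 m and angle between tier_small's own z axis and vertical below 0.08 rad), for 0.2 s.
At the end, for the whole second after the job is handed in: all three tiers are threaded on the post and at rest: largest on the base, medium on it, smallest on top, each within 3 mm of its seated height, within 10 mm of the base's centre line and within 0.08 rad of level, and released (all of step 3 and linear speed of each of tier_large, tier_medium, tier_small below 0.02 m/s); the robot touches nothing.
It fails at once if more than 25 N on the stand, by pressing, knocking or a dropped tier (contact force between stand and anything else above 25 N).
It fails at once if a clothes peg or the incense holder is shifted by more than 20 mm (distance of any of peg1, peg2, peg3, incense_holder from where it was at the start of the episode above 0.02 m).
It also fails if it takes over 67 s, if anything falls off the work surface, if the arm or the gripper's body presses on something with over 40 N, if the wrist force passes 120 N, or if a joint passes its speed limit or range.

### The arm

A 6-joint arm with a two-finger parallel gripper is mounted at the origin on the work surface. World frame = base frame: x ahead of the robot, y to its left, z up, the work surface at z = 0. Lengths are in m, angles in rad, forces in N, time in s.
With the tool pointing down it reaches from about 0.375 to 0.9 m from the base axis. Payload 3.1 kg.
Tool frame: the origin (TCP) lies where the fingers leave the gripper's body, on its centre line; the fingertips stand 73 mm ahead of it and the grasp point (between the pads) lies 54 mm ahead of it; z points along the fingers, y is the line along which they close (so a half turn about z gives the same grasp; the last joint's range is limited). The gripper opens to 85 mm and grips with 20 to 120 N. Pads are 22 mm wide; open, the fingers measure 114 mm over their backs; the gripper's body (76 mm by 85 mm) begins 54 mm behind the grasp point. The pads swing forward as they close: fully open they stand 13 mm farther back than shut.
Start: joints at [0.994, 0.527, 1.433, -0, 1.181, -0.178], TCP at [0.243, 0.576, 0.304] pointing down, gripper open.
Joint ranges: [-3.08, 3.08], [-0.75, 2.2], [0.22, 2.44], [-1.43, 4.57], [0, 2.65], [-2.85, 2.85]. Speed limits (rad/s): [2.79, 2.79, 3.14, 3.14, 3.14, 3.14].

### API

Orientations are given as a unit quaternion [x, y, z, w].
In Python, from station import manip gives the robot as it stands.
- The arm moves only by the tool step_arm, never from a script. Its argument "moves" is one flat list of numbers, 5 for each row, row after row: the opening, from 0 (shut) to 1 (fully open), then the shift along the world's x, y, z scaled (see below), then the turn about the world's z scaled (see below). In form: [fingers, x, y, z, yaw, fingers, x, y, z, yaw, ...]. A call has 1 to 12 rows; each row is the pose to reach, as a shift and turn from the pose commanded when the call began, turning the shorter way round; what a row does not reach only later rows make up. The controller multiplies each number of a shift by 200 mm and each number of a turn by pi rad. A row lasts 1/8 s, in which the tool goes at most 62.5 mm and 10.7 degrees, less where a joint would pass 70% of its speed; a pose out of reach is approached as far as the arm can. A call with a number of a shift or a turn outside -1 to 1 is refused whole. A call with a gripper value outside its range is refused whole. The fingers move at their own pace and stop on an object; "grip_force" is the grip in N (left out, the last holds). Time passes only in rows, so rows that repeat a pose let the fingers close. It gives the time, the measured TCP pose, the force, the opening and the grip force at its end, in the units of the state.
- manip.sense(): the state, without advancing time (a new reading comes with each control period).
- manip.snapshot(name): name is "scene" or "top" or "wrist"; returns a dict with "color" (384x512x3 uint8, blue, green, red), "z_map" (384x512 float32, m along the optical axis (not along the pixel's ray), 0 where there is no reading), "fovy" (degrees; the focal length in pixels is half the picture's height over the tangent of half this angle, whatever the lens; pixels are square), "cx", "cy" (the principal point, pixels), "R" (3x3) and "t" (3): a world point X has camera coordinates R X + t; the wrist camera has in their place "mount" (4x4, takes a point from camera to tool coordinates, whose origin is the TCP and whose axes are the flange's). Camera axes: x right, y down, z forward; pixel columns grow to the right and rows downward; lengths in m; the calibration is good to about 2 mm. The wrist camera is an equidistant fisheye: a pixel r from the principal point sees the ray r / f radians off the axis. A picture is of the moment at which its call begins: read the wrist's pose just before it.
- manip.sign_off(): hands the job in; it is judged then, once.
The state is a dict: "t": time; "q": joint angles; "qd": joint speeds; "tau": joint torques, N m; "tcp_pos": TCP position; "tool_rot": TCP orientation; "force": force on the tool from outside, world axes, zero at the start; "ft_torque": the same for the moment, N m; "finger_gap": opening from 0.0 (shut) to 1.0 (fully open); "gripper_force": force on a finger pad.
Only numpy, scipy, OpenCV 4.12 (cv2) and the standard library are available. Lean on these libraries where they do the work, as an engineer would, in place of code of your own. Each camera call takes 0.05 s, during which the arm holds its last target. There are 200 camera calls.

## Working session

There is one attempt and no reset: what is moved stays moved. The work goes in short steps, Python scripts to look and compute and a tool call to move; the robot and the scene stay as the last step left them, time stands still between calls to the robot, and variables do not carry over. Pictures are saved under pics/ and viewed, at most 10 in all, crops included, and the job is handed in when it is done.

Besides the shell and the picture viewer there is one more tool, called after "Request:" by a JSON object that holds its "fn" and its "kwargs", one argument or row to a line. step_arm: Moves the arm, as the interface text tells. Its arguments: {"type":"object","properties":{"moves":{"type":"array","items":{"type":"number"}},"grip_force":{"type":"number"}},"required":["moves"]}

```bash
mkdir -p pics; cat > h.py <<'E'
import numpy as np, cv2
from station import manip
def f(s): return s["color"].shape[0]/2/np.tan(np.radians(s["fovy"])/2)
def world(s):  # per-pixel world points for scene/top
    z=s["z_map"]; v,u=np.mgrid[:z.shape[0],:z.shape[1]]; F=f(s)
    P=np.stack([(u-s["cx"])/F*z,(v-s["cy"])/F*z,z],-1)
    return (P-s["t"])@s["R"]
def ray(s,u,v,h):
    d=np.array([(u-s["cx"])/f(s),(v-s["cy"])/f(s),1])@s["R"]; c=-s["R"].T@s["t"]
    return c+d*(h-c[2])/d[2]
E
python3 - <<'E'
from h import *
for n in("top","scene"):
    s=manip.snapshot(n); cv2.imwrite(f"pics/{n}0.png",s["color"]); print(n,f(s),s["cx"],s["cy"],-s["R"].T@s["t"])
print(manip.sense())
E
```

```text
top 368.75460087643734 255.33006966323805 192.08279138254463 [ 0.42358426 -0.02429161  0.76044869]
scene 482.55843460006935 255.51510115543084 193.79029042194523 [1.22917772 0.64705983 0.68568737]
{'t': 0.1, 'q': array([ 9.93488089e-01,  5.28394028e-01,  1.43379015e+00,  2.82142275e-06,
        1.18141194e+00, -1.78497823e-01]), 'qd': array([-0.00061803,  0.00019601, -0.00210241,  0.00063099,  0.00103204,
       -0.00052938]), 'tau': array([ 2.22938816e-04, -4.43304276e+01, -1.78587556e+01, -2.11122351e-04,
        3.89290770e-03, -5.64475442e-06]), 'tcp_pos': array([0.24238835, 0.57552813, 0.30301346]), 'tool_rot': array([ 1.98086786e-01,  9.80183973e-01, -9.30573371e-04, -3.70825654e-04]), 'force': array([-0.17524292, -0.49094326, -0.49077013]), 'ft_torque': array([ 0.05018496, -0.04741359,  0.02509242]), 'gripper_force': 0.0, 'finger_gap': 1.0019738541759458}
```

View pics/top0.png

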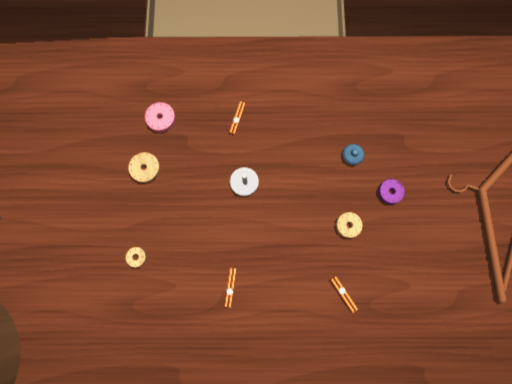

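View pics/scene0.png

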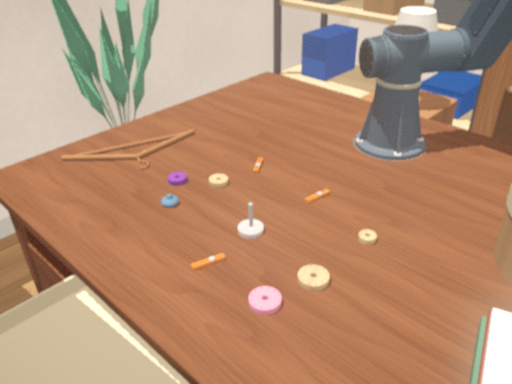

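Top view: beech large (144,167), beech medium (349,225) and beech small (135,257); look-alikes are pink (160,116) and purple (392,191). The stand is at (244,181), the holder at (353,155), and the pegs at (237,118), (230,288) and (344,294). The beech discs are the targets, and I'll check the choice with sizes and a crop.

```bash
python3 - <<'E'
from h import *
s=manip.snapshot("top"); im=s["color"]
hsv=cv2.cvtColor(im,cv2.COLOR_BGR2HSV)
for n,(u,v) in dict(L=(144,167),M=(349,225),S=(135,257)).items():
    m=cv2.inRange(hsv,(15,60,150),(35,255,255))
    k=np.zeros_like(m); cv2.circle(k,(u,v),22,255,-1); m&=k
    c=max(cv2.findContours(m,0,2)[0],key=cv2.contourArea); (x,y),r=cv2.minEnclosingCircle(c)
    print(n,hsv[v,u+6],x,y,r,ray(s,x,y,.0125).round(4),"diam",2*r*.75/f(s))
W=world(s)
a=W[150:215,210:280]; print("heights",np.percentile(a[...,2],[1,50,99]), a[...,2].max())
m=cv2.inRange(hsv,(0,0,150),(180,60,255)); k=np.zeros_like(m); cv2.circle(k,(244,181),24,255,-1); m&=k
c=max(cv2.findContours(m,0,2)[0],key=cv2.contourArea);(x,y),r=cv2.minEnclosingCircle(c);print("stand",x,y,r,ray(s,x,y,.012))
zz=W[...,2]; q=(zz>.06)&(zz<.09)&(k>0); v,u=np.where(q); print("post top",u.mean() if len(u) else 0,v.mean() if len(v) else 0,len(u)); 
if len(u): print(ray(s,u.mean(),v.mean(),.074))
for n,(u,v) in dict(p1=(237,118),p2=(230,288),p3=(344,294),inc=(353,155),pink=(160,116),pur=(392,191)).items(): print(n,ray(s,u,v,.012).round(3))
t=[cv2.resize(im[v-26:v+26,u-26:u+26],(260,260),interpolation=2) for u,v in((144,167),(349,225),(135,257))]
cv2.imwrite("pics/crop1.png",np.hstack(t))
w=manip.snapshot("wrist"); print(w["mount"],w["fovy"],f(w),w["cx"],w["cy"])
E
```

```text
L [ 22  98 249] 143.5 167.0 15.403021812438965 [0.6309 0.2104 0.0125] diam 0.06265557816429886
M [ 22  96 250] 349.0862121582031 224.79310607910156 13.002026557922363 [ 0.5079 -0.2147  0.0125] diam 0.052888939664833205
S [ 19 110 241] 135.29310607910156 256.7069091796875 10.410618782043457 [0.4453 0.2161 0.0125] diam 0.04234775142045695
heights [-0.00341665 -0.00017287  0.04031496] 0.7604486867616932
stand 243.77142333984375 181.03672790527344 14.330475807189941 [ 6.00062436e-01 -2.33045068e-04  1.20000000e-02]
post top 244.0 176.5 28
[ 0.59437123 -0.00263538  0.074     ]
p1 [0.74  0.015 0.012]
p2 [0.384 0.026 0.012]
p3 [ 0.372 -0.197  0.012]
inc [ 0.656 -0.231  0.012]
pink [0.745 0.181 0.012]
pur [ 0.578 -0.307  0.012]
[[ 2.40022037e-04 -9.49742977e-01 -3.13030701e-01  7.91153982e-02]
 [ 9.99999091e-01 -1.87290993e-04  1.33501322e-03  8.35444058e-04]
 [-1.32654726e-03 -3.13030737e-01  9.49742069e-01 -6.89749140e-02]
 [ 0.00000000e+00  0.00000000e+00  0.00000000e+00  1.00000000e+00]] 65.70646984690485 297.3186396354542 252.76403331253212 190.8496935833643
```

View pics/crop1.png

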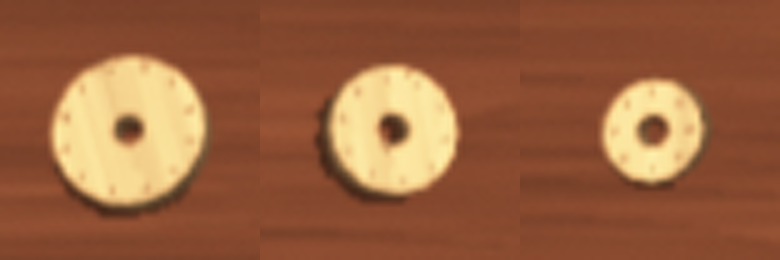

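Crop: all three are light beech with rim dots, and their diameters of 63, 53 and 42 mm match large, medium and small. First I'll look at the post from close above.

Request:
{"fn": "step_arm", "kwargs": {
  "moves": [1,0.3,-0.48,-0.065,0,1,0.59,-0.96,-0.13,0,1,0.59,-0.96,-0.13,0,1,0.59,-0.96,-0.13,0,1,0.59,-0.96,-0.13,0],
  "grip_force": 25
}}

```text
t: 0.82
tcp_pos: [0.3618, 0.3818, 0.2775]
tool_rot: [0.2, 0.98, -0.001, -0.0]
force: [0.1, 0.3, -0.0]
finger_gap: 1.003
gripper_force: 0.0
```

Request:
{"fn": "step_arm", "kwargs": {
  "moves": [1,0.3,-0.48,-0.065,0,1,0.59,-0.96,-0.13,0,1,0.59,-0.96,-0.13,0,1,0.59,-0.96,-0.13,0,1,0.59,-0.96,-0.13,0]
}}

```text
t: 1.45
tcp_pos: [0.4803, 0.1908, 0.2517]
tool_rot: [0.2, 0.98, 0.0, 0.0]
force: [-0.5, 0.0, 0.1]
finger_gap: 0.996
gripper_force: 0.0
```

Request:
{"fn": "step_arm", "kwargs": {
  "moves": [1,0.3,-0.48,-0.065,0,1,0.59,-0.96,-0.13,0,1,0.59,-0.96,-0.13,0,1,0.59,-0.96,-0.13,0,1,0.59,-0.96,-0.13,0,1,0.59,-0.96,-0.13,0]
}}

```text
t: 2.2
tcp_pos: [0.5959, 0.0019, 0.2257]
tool_rot: [0.197, 0.98, 0.0, -0.001]
force: [-0.0, 0.4, -0.5]
finger_gap: 1.004
gripper_force: 0.0
```

```bash
cat >> h.py <<'E'
from scipy.spatial.transform import Rotation as Ro
def wsnap(name=None):
    s=manip.sense(); w=manip.snapshot("wrist"); w["p"]=s["tcp_pos"]; w["Rt"]=Ro.from_quat(s["tool_rot"]).as_matrix()
    if name: cv2.imwrite(f"pics/{name}.png",w["color"])
    print("tcp",s["tcp_pos"].round(4),"t",s["t"],"F",s["force"].round(1),"gap",round(s["finger_gap"],3)); return w
def wray(w,u,v,h):
    a=np.array([u-w["cx"],v-w["cy"]]); r=np.hypot(*a); th=r/f(w)
    d=np.append(a/max(r,1e-9)*np.sin(th),np.cos(th)); M=w["mount"]
    o=w["Rt"]@M[:3,3]+w["p"]; d=w["Rt"]@M[:3,:3]@d
    return o+d*(h-o[2])/d[2]
E
python3 - <<'E'
from h import *
w=wsnap("w_post"); z=w["z_map"]
print(manip.sense()["tool_rot"])
v,u=np.mgrid[:384,:512]
m=(z>.18)&(z<.235); n,l,st,c=cv2.connectedComponentsWithStats(m.astype(np.uint8))
for i in range(1,n):
    if st[i,4]>40: print(st[i],c[i],wray(w,*c[i],.074).round(4))
E
```

```text
tcp [0.5959 0.0019 0.2257] t 2.2 F [-0.   0.4 -0.5] gap 1.004
[ 1.97029115e-01  9.80397312e-01  2.79184028e-04 -7.48288863e-04]
[  0   0  26  12 171] [8.94736842 3.67836257] [ 0.3281 -0.1355  0.074 ]
[478   0  34  14 235] [499.94893617   4.18723404] [0.5082 0.2977 0.074 ]
```

View pics/w_post.png

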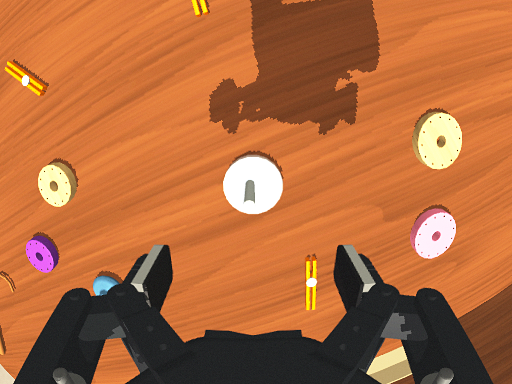

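The wrist view shows the stand at (252,184) with the post running from about (250,182) down to its top near (250,202). The fingertips are at (160,250) and (350,250). Next I'll pin down the post top and measure the base with the same view.

```bash
cat >> h.py <<'E'
def wworld(w):
    z=w["z_map"]; v,u=np.mgrid[:z.shape[0],:z.shape[1]]; a=np.stack([u-w["cx"],v-w["cy"]],-1).astype(float)
    r=np.hypot(a[...,0],a[...,1])+1e-9; t=np.tan(r/f(w))/r
    P=np.dstack([a*t[...,None]*z[...,None],z]); M=w["mount"]
    return (P@M[:3,:3].T+M[:3,3])@w["Rt"].T+w["p"]
E
python3 - <<'E'
from h import *
w=wsnap(); W=wworld(w); R=W[150:220,215:290]
g=cv2.cvtColor(w["color"],cv2.COLOR_BGR2GRAY)
q=(R[...,2]>.064); v,u=np.where(q); print(len(u),u.min()+215,u.max()+215,v.min()+150,v.max()+150,R[q].mean(0).round(4),R[q][:,2].max())
uc,vc=u.mean()+215,v.mean()+150; print(uc,vc,wray(w,uc,vc,.074))
print(g[176:214:2,240:262:2])
print((R[26:64:2,25:47:2,2]*1000).round().astype(int))
m=cv2.inRange(w["color"],(190,190,190),(255,255,255)); k=np.zeros_like(m); cv2.circle(k,(252,184),40,255,-1); m&=k
c=max(cv2.findContours(m,0,2)[0],key=cv2.contourArea);(x,y),r=cv2.minEnclosingCircle(c);print("stand",x,y,r,wray(w,x,y,.012))
# fingertips: farthest along tool z
T=(W-w["p"])@w["Rt"]; b=(np.abs(T[...,1])<.065)&(np.abs(T[...,0])<.03)&(T[...,2]>0)&(T[...,2]<.1)
for sgn in(1,-1):
    q=b&(T[...,1]*sgn>0); print("tip",T[q][:,2].max() if q.any() else None, np.percentile(T[q][:,1]*sgn,[1,50,99]))
E
```

```text
tcp [0.5957 0.0022 0.2259] t 2.25 F [ 1.1 -0.1 -0.2] gap 1.002
173 215 289 151 214 [0.5894 0.0027 0.1013] 0.2949849256221527
248.4393063583815 200.8612716763006 [ 0.59652121 -0.00060093  0.074     ]
[[255 255 255 255 255 255 255 255 255 255 255]
 [255 255 255 255 255 255 255 255 255 255 255]
 [255 255 255 255 170 166 245 255 255 255 255]
 [255 255 255 125 143 146 142 252 255 255 255]
 [255 255 255 125 143 147 144 233 255 255 255]
 [255 255 255 130 145 148 146 234 255 255 255]
 [255 255 244 134 147 146 143 179 255 255 255]
 [255 255 235 132 146 146 146 178 255 255 255]
 [255 255 211 135 147 144 146 181 255 255 255]
 [255 255 202 136 146 147 144 181 255 255 255]
 [255 255 181 138 145 147 145 180 255 255 255]
 [255 255 152 139 144 147 144 180 255 255 255]
 [255 255 144 177 204 189 144 149 255 255 255]
 [255 255 241 255 255 255 255 136 255 255 255]
 [255 254 255 255 255 255 255 253 255 255 255]
 [255 255 255 255 255 255 255 254 255 255 255]
 [255 255 255 255 255 255 255 255 255 255 255]
 [255 255 255 255 255 255 255 255 255 255 255]
 [139 201 248 255 255 255 255 255 255 255 255]]
[[ 12  
[... 401 characters left out ...]
5  13  11  12]
 [ 11  11  52  56  60  58  55  48  12  11  11]
 [ 12  11  58  62  63  62  60  56  12  11  11]
 [ 11  12  65  67  67  67  66  60  12  12  12]
 [ 11  10  69  72  72  73  70  64  10  11  10]
 [ 10  11  74  73  73  73  73  69  11  11  12]
 [ 10  11  74  72  72  73  73  72  10  11  11]
 [ 10  11  73  73  73  73  72  73  11  11  12]
 [ 12  11  73  73  74  73  72  10  10  11  11]
 [ 11  11  11  72  72  73  11  10  12  12  11]
 [ -1   0   1  12  12  11  11  10  11  10  -1]]
stand 252.39830017089844 185.0 29.66928482055664 [6.03149272e-01 4.58451699e-05 1.20000000e-02]
tip 0.060753515380018365 [0.01589728 0.048874   0.06463789]
tip 0.06179092612416943 [0.01354099 0.04749106 0.06468835]
```

Request:
{"fn": "step_arm", "kwargs": {
  "moves": [1,0.09,0.5,-0.15,0,1,0.175,1.0,-0.295,0,1,0.175,1.0,-0.295,0,1,0.175,1.0,-0.295,0,1,0.175,1.0,-0.295,0,1,0.175,1.0,-0.295,0]
}}

```text
t: 3.05
tcp_pos: [0.6314, 0.1991, 0.1675]
tool_rot: [0.198, 0.98, -0.0, 0.0]
force: [0.1, -0.1, -0.2]
finger_gap: 0.998
gripper_force: 0.0
```

```bash
cat >> h.py <<'E'
def tier(w,r0,zt=.015,D=None):
    """centre of a beech tier's top from its outline, cast on z=zt, and of its bore"""
    W=wworld(w); hsv=cv2.cvtColor(w["color"],cv2.COLOR_BGR2HSV)
    m=((np.abs(W[...,2]-zt)<.005)&(np.hypot(W[...,0]-r0[0],W[...,1]-r0[1])<.06)).astype(np.uint8)
    m&=(cv2.inRange(hsv,(15,30,120),(40,255,255))>0).astype(np.uint8)
    cs,hi=cv2.findContours(m,cv2.RETR_CCOMP,cv2.CHAIN_APPROX_NONE)
    i=max(range(len(cs)),key=lambda j:cv2.contourArea(cs[j]))
    def fit(c):
        P=np.array([wray(w,*p,zt)[:2] for p in c[:,0]]); A=np.c_[2*P,np.ones(len(P))]
        s=np.linalg.lstsq(A,(P**2).sum(1),rcond=None)[0]; return s[:2].round(4),round(2*np.sqrt(s[2]+s[:2]@s[:2]),4)
    print("outline",fit(cs[i]))
    for j in range(len(cs)):
        if hi[0][j][3]==i and len(cs[j])>8: print("hole",fit(cs[j]))
    x,y,ww,hh=cv2.boundingRect(cs[i]); print("box",x,y,ww,hh)
def post(w,p0):
    W=wworld(w); q=(W[...,2]>.0705)&(W[...,2]<.077)&(np.hypot(W[...,0]-p0[0],W[...,1]-p0[1])<.012)
    v,u=np.where(q); print("post",wray(w,u.mean(),v.mean(),.074).round(4),W[q].mean(0).round(4),len(u),u.mean(),v.mean())
E
python3 - <<'E'
from h import *
w=wsnap("w_L"); tier(w,(.631,.21))
w2=dict(np.load("x.npy",allow_pickle=True).item()) if 0 else None
# post from the recorded view: top-face centre pixels (249,206)
w["p"]=np.array([.5958,.002,.2258]); print("post",wray(w,248.8,205.5,.074))
E
```

```text
tcp [0.6314 0.1991 0.1675] t 3.05 F [ 0.1 -0.1 -0.2] gap 0.998
outline (array([0.6342, 0.2107]), np.float64(0.0622))
hole (array([0.6337, 0.2108]), np.float64(0.013))
box 227 157 80 75
post [ 0.60048703 -0.00224956  0.074     ]
```

Request:
{"fn": "step_arm", "kwargs": {
  "moves": [1,0.012,0.057,-0.1,0,1,0.012,0.057,-0.35,0,1,0.012,0.057,-0.44,0,1,0.012,0.057,-0.49,0,1,0.012,0.057,-0.49,0]
}}

```text
t: 3.72
tcp_pos: [0.6343, 0.2111, 0.0687]
tool_rot: [0.198, 0.98, -0.0, -0.0]
force: [-0.5, -0.3, 0.7]
finger_gap: 0.998
gripper_force: 0.0
```

```bash
python3 - <<'E'
from h import *
w=wsnap("w_Lg"); tier(w,(.634,.21))
E
```

```text
tcp [0.6343 0.2111 0.0687] t 3.725 F [-0.5 -0.3  0.7] gap 0.998
outline (array([0.6331, 0.2123]), np.float64(0.0609))
hole (array([0.6604, 0.2053]), np.float64(0.0041))
hole (array([0.658 , 0.2018]), np.float64(0.0044))
hole (array([0.6599, 0.2192]), np.float64(0.0021))
hole (array([0.6523, 0.1997]), np.float64(0.0038))
hole (array([0.6523, 0.231 ]), np.float64(0.002))
hole (array([0.6289, 0.1847]), np.float64(0.0026))
hole (array([0.6414, 0.2219]), np.float64(0.002))
hole (array([0.6503, 0.2264]), np.float64(0.0121))
hole (array([0.6388, 0.2181]), np.float64(0.0018))
hole (array([0.6486, 0.2325]), np.float64(0.0086))
hole (array([0.6457, 0.2369]), np.float64(0.0022))
hole (array([0.6389, 0.199 ]), np.float64(0.0189))
hole (array([0.6401, 0.2368]), np.float64(0.0023))
hole (array([0.6329, 0.2114]), np.float64(0.012))
hole (array([0.617 , 0.1904]), np.float64(0.0024))
hole (array([0.6261, 0.2359]), np.float64(0.0021))
hole (array([0.6095, 0.2019]), np.float64(0.0023))
hole (array([0.6147, 0.2284]), np.float64(0.0023))
hole (array([0.6085, 0.2158]), np.float64(0.0023))
box 187 204 127 111
```

View pics/w_Lg.png

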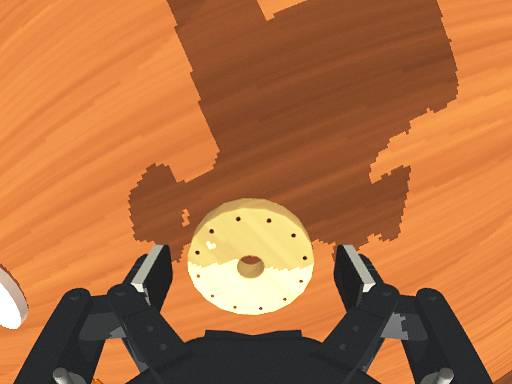

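The large tier sits between the pads (bore at about (250,266)). Closing.

Request:
{"fn": "step_arm", "kwargs": {
  "moves": [0.6,0,0,0,0,0.6,0,0,0,0,0.6,0,0,0,0,0.6,0,0,0,0,0.6,0,0,0,0],
  "grip_force": 30
}}

```text
t: 4.4
tcp_pos: [0.635, 0.2115, 0.0708]
tool_rot: [0.198, 0.98, 0.0, 0.001]
force: [-0.9, -0.7, 5.7]
finger_gap: 0.729
gripper_force: 32.9
```

```bash
python3 - <<'E'
from h import *
w=wsnap()
W=wworld(w);T=(W-w["p"])@w["Rt"]; b=(np.abs(T[...,0])<.03)&(T[...,2]>0)&(T[...,2]<.1)
g=w["color"].max(2)<110
q=b&g&(np.abs(T[...,1])<.06)&(np.abs(T[...,1])>.03); print("tip",np.percentile(T[q][:,2],[50,95,99,100]))
E
```

```text
tcp [0.635  0.2115 0.0708] t 4.4 F [-0.9 -0.7  5.7] gap 0.729
tip [0.0151428  0.05162866 0.05899251 0.07300377]
```

Request:
{"fn": "step_arm", "kwargs": {
  "moves": [0.9,0,0,0,0,0.9,0,0,0.026,0,0.6,0,0,0.026,0,0.6,0,0,0.026,0,0.6,0,0,0.026,0,0.6,0,0,0.026,0]
}}

```text
t: 5.2
tcp_pos: [0.6344, 0.2114, 0.0751]
tool_rot: [0.198, 0.98, 0.0, 0.0]
force: [-1.4, -0.3, 5.4]
finger_gap: 0.723
gripper_force: 32.0
```

Request:
{"fn": "step_arm", "kwargs": {
  "moves": [0.6,0,0,0.2,0,0.6,-0.05,-0.4,0.6,0,0.6,-0.17,-1,0.6,0,0.6,-0.17,-1,0.6,0,0.6,-0.17,-1,0.6,0,0.6,-0.17,-1,0.6,0]
}}

```text
t: 5.95
tcp_pos: [0.6001, 0.0085, 0.1948]
tool_rot: [0.2, 0.98, -0.0, 0.001]
force: [-0.6, 0.5, -0.3]
finger_gap: 0.725
gripper_force: 33.3
```

```bash
cat >> h.py <<'E'
def held(w,lo=.03,hi=.075):
    """held tier: outline/bore of the beech blob in tool coordinates"""
    W=wworld(w); T=(W-w["p"])@w["Rt"]; hsv=cv2.cvtColor(w["color"],cv2.COLOR_BGR2HSV)
    m=((T[...,2]>lo)&(T[...,2]<hi)&(np.abs(T[...,1])<.04)&(np.abs(T[...,0])<.05)).astype(np.uint8)
    m&=(cv2.inRange(hsv,(12,30,60),(40,255,255))>0).astype(np.uint8)
    q=m>0; zt=np.median(T[q][:,2]); q2=q&(np.abs(T[...,2]-zt)<.003)
    A=np.c_[T[q2][:,:2],np.ones(q2.sum())]; print("plane tilt,z",np.linalg.lstsq(A,T[q2][:,2],rcond=None)[0].round(4))
    wz=w["p"][2]-zt
    cs,hi_=cv2.findContours(q2.astype(np.uint8),cv2.RETR_CCOMP,cv2.CHAIN_APPROX_NONE)
    for j,c in enumerate(cs):
        if cv2.contourArea(c)<60: continue
        P=np.array([wray(w,*p,wz)[:2] for p in c[:,0]]); A=np.c_[2*P,np.ones(len(P))]
        s=np.linalg.lstsq(A,(P**2).sum(1),rcond=None)[0]
        print("hole" if hi_[0][j][3]>=0 else "outer",s[:2].round(4),"rel",(s[:2]-w["p"][:2]).round(4),"d",round(2*np.sqrt(s[2]+s[:2]@s[:2]),4))
    print("underside z",round(wz-.015,4))
E
python3 - <<'E'
from h import *
w=wsnap("w_Lh"); held(w); post(w,(.6005,-.002)); 
E
```

```text
tcp [0.6001 0.0085 0.1948] t 5.95 F [-0.6  0.5 -0.3] gap 0.725
plane tilt,z [ 0.0046 -0.0015  0.0612]
outer [0.601  0.0093] rel [0.0009 0.0008] d 0.0628
hole [0.6007 0.0092] rel [0.0006 0.0007] d 0.0128
underside z 0.1186
post [nan nan nan] [nan nan nan] 0 nan nanh.py:42: RuntimeWarning: Mean of empty slice.
  v,u=np.where(q); print("post",wray(w,u.mean(),v.mean(),.074).round(4),W[q].mean(0).round(4),len(u),u.mean(),v.mean())
  ret = ret.dtype.type(ret / rcount)
  ret = um.true_divide(
```

View pics/w_Lh.png

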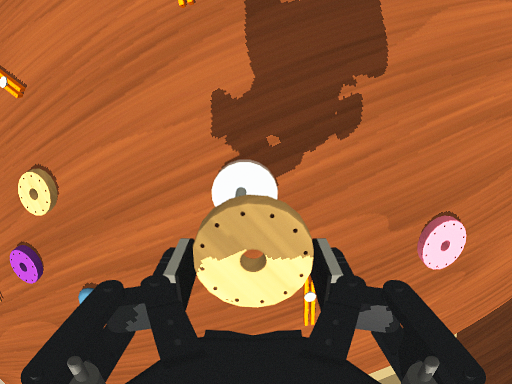

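The tier is held level, with its bore at (253,260) and the white base behind at (244,185). Moving to just above the post.

Request:
{"fn": "step_arm", "kwargs": {
  "moves": [0.6,0,-0.06,0,0,0.6,0,-0.06,-0.1,0,0.6,0,-0.06,-0.18,0,0.6,0,-0.06,-0.18,0,0.6,0,-0.06,-0.18,0]
}}

```text
t: 6.62
tcp_pos: [0.6003, -0.0003, 0.1581]
tool_rot: [0.198, 0.98, -0.0, 0.0]
force: [0.3, 0.6, -0.5]
finger_gap: 0.719
gripper_force: 33.2
```

```bash
python3 - <<'E'
from h import *
w=wsnap("w_La"); held(w)
x=w["color"][170:340,150:360]; cv2.imwrite("pics/w_Lac.png",cv2.resize(x,None,fx=3,fy=3))
E
```

```text
tcp [ 6.003e-01 -3.000e-04  1.581e-01] t 6.625 F [ 0.3  0.6 -0.5] gap 0.719
plane tilt,z [ 0.0043 -0.0014  0.0612]
outer [6.011e-01 5.000e-04] rel [0.0008 0.0008] d 0.0627
hole [6.008e-01 4.000e-04] rel [0.0006 0.0007] d 0.0128
underside z 0.0819
```

View pics/w_Lac.png

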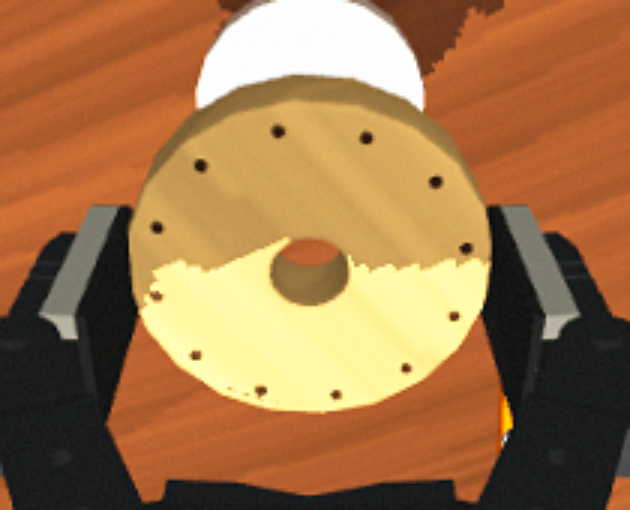

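Request:
{"fn": "step_arm", "kwargs": {
  "moves": [0.6,-0.002,-0.013,0,0,0.6,-0.002,-0.013,-0.02,0,0.6,-0.002,-0.013,-0.03,0,0.6,-0.002,-0.013,-0.04,0,0.6,-0.002,-0.013,-0.05,0,0.6,-0.002,-0.013,-0.055,0,0.6,-0.002,-0.013,-0.055,0]
}}

```text
t: 7.55
tcp_pos: [0.5996, -0.0032, 0.147]
tool_rot: [0.198, 0.98, 0.0, -0.0]
force: [-0.1, 0.0, -0.0]
finger_gap: 0.721
gripper_force: 33.3
```

No force with the underside 3 mm below the post top, so it is threaded. Lowering.

Request:
{"fn": "step_arm", "kwargs": {
  "moves": [0.6,0,0,-0.025,0,0.6,0,0,-0.05,0,0.6,0,0,-0.075,0,0.6,0,0,-0.1,0,0.6,0,0,-0.125,0,0.6,0,0,-0.15,0]
}}

```text
t: 8.3
tcp_pos: [0.5997, -0.0033, 0.1168]
tool_rot: [0.198, 0.98, -0.0, -0.0]
force: [-0.1, -0.0, -0.2]
finger_gap: 0.724
gripper_force: 33.3
```

Request:
{"fn": "step_arm", "kwargs": {
  "moves": [0.6,0,0,-0.03,0,0.6,0,0,-0.06,0,0.6,0,0,-0.09,0,0.6,0,0,-0.11,0,0.6,0,0,-0.125,0,0.6,0,0,-0.13,0,0.6,0,0,-0.135,0,0.6,0,0,-0.135,0]
}}

```text
t: 9.3
tcp_pos: [0.5997, -0.0033, 0.0902]
tool_rot: [0.198, 0.98, -0.0, 0.0]
force: [0.9, -0.2, -0.1]
finger_gap: 0.725
gripper_force: 33.3
```

Request:
{"fn": "step_arm", "kwargs": {
  "moves": [0.6,0,0,-0.005,0,0.6,0,0,-0.009,0,0.6,0,0,-0.009,0]
}}

```text
t: 9.68
tcp_pos: [0.5996, -0.0032, 0.0882]
tool_rot: [0.198, 0.98, 0.0, -0.0]
force: [1.0, -1.0, -0.5]
finger_gap: 0.724
gripper_force: 33.3
```

Request:
{"fn": "step_arm", "kwargs": {
  "moves": [0.8,0,0,0,0,0.95,0,0,0,0,1,0,0,0,0,1,0,0,0.3,0,1,0,0,0.6,0,1,0,0,0.65,0,1,0,0,0.65,0]
}}

```text
t: 10.55
tcp_pos: [0.5997, -0.0032, 0.219]
tool_rot: [0.198, 0.98, 0.0, 0.001]
force: [-0.7, 0.2, -0.6]
finger_gap: 1.001
gripper_force: 0.0
```

```bash
python3 - <<'E'
from h import *
w=wsnap(); post(w,(.6,-.002)); tier(w,(.6,-.002),.027)
E
```

```text
tcp [ 0.5997 -0.0032  0.219 ] t 10.55 F [-0.7  0.2 -0.6] gap 1.001
post [ 0.5998 -0.0021  0.074 ] [ 0.6002 -0.0022  0.0728] 126 252.6904761904762 200.86507936507937
outline (array([ 0.6005, -0.0025]), np.float64(0.0618))
hole (array([ 0.6084, -0.0058]), np.float64(0.023))
box 219 151 68 65
```

Request:
{"fn": "step_arm", "kwargs": {
  "moves": [1,-0.22,-0.5,0,0,1,-0.44,-1,-0.26,0,1,-0.44,-1,-0.26,0,1,-0.44,-1,-0.26,0,1,-0.44,-1,-0.26,0,1,-0.44,-1,-0.26,0,1,-0.44,-1,-0.26,0]
}}

```text
t: 11.48
tcp_pos: [0.5119, -0.202, 0.166]
tool_rot: [0.197, 0.98, 0.0, -0.0]
force: [0.1, -1.0, 0.1]
finger_gap: 0.997
gripper_force: 0.0
```

```bash
python3 - <<'E'
from h import *
w=wsnap(); tier(w,(.511,-.215))
E
```

```text
tcp [ 0.5119 -0.202   0.166 ] t 11.475 F [ 0.1 -1.   0.1] gap 0.997
outline (array([ 0.5109, -0.2141]), np.float64(0.0502))
hole (array([ 0.5107, -0.2142]), np.float64(0.0129))
hole (array([ 0.4984, -0.2329]), np.float64(0.0052))
box 205 172 64 62
```

Request:
{"fn": "step_arm", "kwargs": {
  "moves": [1,-0.007,-0.062,-0.1,0,1,-0.007,-0.062,-0.35,0,1,-0.007,-0.062,-0.42,0,1,-0.007,-0.062,-0.445,0,0.45,-0.007,-0.062,-0.445,0,0.45,-0.007,-0.062,-0.445,0,0.45,-0.007,-0.062,-0.445,0,0.45,-0.007,-0.062,-0.445,0,0.45,-0.007,-0.062,-0.445,0]
}}

```text
t: 12.65
tcp_pos: [0.511, -0.2159, 0.0791]
tool_rot: [0.198, 0.98, -0.0, 0.001]
force: [0.7, 1.2, 5.9]
finger_gap: 0.582
gripper_force: 30.4
```

Request:
{"fn": "step_arm", "kwargs": {
  "moves": [0.45,0,0,0.2,0,0.45,0.22,0.5,0.6,0,0.45,0.44,1,0.6,0,0.45,0.44,1,0.6,0,0.45,0.44,1,0.6,0,0.45,0.44,1,0.6,0,0.45,0.44,1,0.6,0]
}}

```text
t: 13.52
tcp_pos: [0.5978, -0.0158, 0.1976]
tool_rot: [0.198, 0.98, -0.0, 0.0]
force: [0.5, 0.4, -0.4]
finger_gap: 0.581
gripper_force: 31.2
```

```bash
python3 - <<'E'
from h import *
w=wsnap(); held(w)
E
```

```text
tcp [ 0.5978 -0.0158  0.1976] t 13.525 F [ 0.5  0.4 -0.4] gap 0.581
plane tilt,z [ 0.004  -0.0026  0.0654]
outer [ 0.5978 -0.0147] rel [-0.      0.0011] d 0.0509
hole [ 0.5977 -0.0147] rel [-0.0002  0.001 ] d 0.0127
underside z 0.1173
```

Request:
{"fn": "step_arm", "kwargs": {
  "moves": [0.45,0.0135,0.061,0,0,0.45,0.0135,0.061,-0.1,0,0.45,0.0135,0.061,-0.17,0,0.45,0.0135,0.061,-0.18,0,0.45,0.0135,0.061,-0.18,0,0.45,0.0135,0.061,-0.18,0]
}}

```text
t: 14.32
tcp_pos: [0.6013, -0.0036, 0.1618]
tool_rot: [0.198, 0.98, 0.0, 0.001]
force: [-0.0, 0.9, -0.5]
finger_gap: 0.582
gripper_force: 31.3
```

Underside is at 81 mm. Shift x by −0.8 mm and ease down to 71 mm.

Request:
{"fn": "step_arm", "kwargs": {
  "moves": [0.45,-0.004,0,0,0,0.45,-0.004,0,-0.02,0,0.45,-0.004,0,-0.03,0,0.45,-0.004,0,-0.04,0,0.45,-0.004,0,-0.05,0,0.45,-0.004,0,-0.055,0,0.45,-0.004,0,-0.055,0]
}}

```text
t: 15.2
tcp_pos: [0.6001, -0.0035, 0.1502]
tool_rot: [0.198, 0.98, -0.0, -0.0]
force: [-0.0, 0.1, 0.7]
finger_gap: 0.586
gripper_force: 31.3
```

Request:
{"fn": "step_arm", "kwargs": {
  "moves": [0.45,0,0,-0.025,0,0.45,0,0,-0.05,0,0.45,0,0,-0.075,0,0.45,0,0,-0.1,0,0.45,0,0,-0.125,0,0.45,0,0,-0.15,0,0.45,0,0,-0.17,0,0.45,0,0,-0.185,0,0.45,0,0,-0.195,0,0.45,0,0,-0.203,0,0.45,0,0,-0.208,0,0.45,0,0,-0.208,0]
}}

```text
t: 16.7
tcp_pos: [0.6001, -0.0035, 0.1087]
tool_rot: [0.198, 0.98, 0.0, 0.0]
force: [0.3, -0.3, -0.4]
finger_gap: 0.584
gripper_force: 31.3
```

Request:
{"fn": "step_arm", "kwargs": {
  "moves": [0.45,0,0,-0.006,0,0.45,0,0,-0.006,0,0.7,0,0,-0.006,0,0.9,0,0,-0.006,0,1,0,0,-0.006,0,1,0,0,0.25,0,1,0,0,0.55,0,1,0,0,0.55,0,1,0,0,0.55,0]
}}

```text
t: 17.82
tcp_pos: [0.5997, -0.0033, 0.2187]
tool_rot: [0.198, 0.98, 0.0, -0.0]
force: [0.1, 0.4, -0.9]
finger_gap: 0.999
gripper_force: 0.0
```

```bash
python3 - <<'E'
from h import *
w=wsnap(); tier(w,(.6,-.002),.042); W=wworld(w)
h=W[...,2][np.hypot(W[...,0]-.6,W[...,1]+.002)<.035]; print(np.histogram(h,bins=np.arange(0,.08,.003)))
E
```

```text
tcp [ 0.5997 -0.0033  0.2187] t 17.825 F [ 0.1  0.4 -0.9] gap 0.999
outline (array([ 0.5997, -0.0022]), np.float64(0.0504))
hole (array([ 0.6054, -0.0045]), np.float64(0.02))
box 224 160 59 56
(array([  49,    2,    0,    3,   18,   32,   30,   48,  733,   57,   42,
         50,   66, 2147,  111,   10,   13,   12,   14,   14,   14,   11,
         17,   23,  114,    0]), array([0.   , 0.003, 0.006, 0.009, 0.012, 0.015, 0.018, 0.021, 0.024,
       0.027, 0.03 , 0.033, 0.036, 0.039, 0.042, 0.045, 0.048, 0.051,
       0.054, 0.057, 0.06 , 0.063, 0.066, 0.069, 0.072, 0.075, 0.078]))
```

Request:
{"fn": "step_arm", "kwargs": {
  "moves": [1,-0.3,0.4,0,0,1,-0.76,1,-0.2,0,1,-0.76,1,-0.26,0,1,-0.76,1,-0.26,0,1,-0.76,1,-0.26,0,1,-0.76,1,-0.26,0,1,-0.76,1,-0.26,0,1,-0.76,1,-0.26,0]
}}

```text
t: 18.88
tcp_pos: [0.4495, 0.1956, 0.1669]
tool_rot: [0.199, 0.98, 0.0, 0.001]
force: [0.1, -0.6, 0.9]
finger_gap: 0.999
gripper_force: 0.0
```

```bash
python3 - <<'E'
from h import *
w=wsnap(); tier(w,(.448,.2165))
E
```

```text
tcp [0.4495 0.1956 0.1669] t 18.875 F [ 0.1 -0.6  0.9] gap 0.999
outline (array([0.4478, 0.2161]), np.float64(0.0385))
hole (array([0.457 , 0.2159]), np.float64(0.0031))
hole (array([0.4423, 0.2158]), np.float64(0.0176))
box 250 162 50 49
```

Request:
{"fn": "step_arm", "kwargs": {
  "moves": [1,-0.01,0.098,-0.1,0,1,-0.01,0.098,-0.35,0,1,-0.01,0.098,-0.42,0,1,-0.01,0.098,-0.437,0,0.3,-0.01,0.098,-0.437,0,0.3,-0.01,0.098,-0.437,0,0.3,-0.01,0.098,-0.437,0,0.3,-0.01,0.098,-0.437,0,0.3,-0.01,0.098,-0.437,0,0.3,-0.01,0.098,-0.437,0]
}}

```text
t: 20.18
tcp_pos: [0.4468, 0.2163, 0.0807]
tool_rot: [0.198, 0.98, 0.0, 0.001]
force: [-0.2, -1.3, 6.5]
finger_gap: 0.443
gripper_force: 29.3
```

Request:
{"fn": "step_arm", "kwargs": {
  "moves": [0.3,0,0,0.2,0,0.3,0.4,-0.5,0.6,0,0.3,0.76,-1,0.6,0,0.3,0.76,-1,0.6,0,0.3,0.76,-1,0.6,0,0.3,0.76,-1,0.6,0,0.3,0.76,-1,0.6,0,0.3,0.76,-1,0.6,0]
}}

```text
t: 21.18
tcp_pos: [0.5962, 0.0176, 0.1987]
tool_rot: [0.198, 0.98, 0.0, -0.002]
force: [-0.1, 0.2, 0.2]
finger_gap: 0.442
gripper_force: 30.1
```

```bash
python3 - <<'E'
from h import *
w=wsnap(); held(w)
E
```

```text
tcp [0.5962 0.0176 0.1987] t 21.175 F [-0.1  0.2  0.2] gap 0.442
plane tilt,z [ 0.0084 -0.0007  0.0671]
outer [0.5972 0.0183] rel [0.001  0.0007] d 0.039
hole [0.5972 0.0182] rel [0.0009 0.0006] d 0.0126
underside z 0.1166
```

Request:
{"fn": "step_arm", "kwargs": {
  "moves": [0.3,0.016,-0.104,0,0,0.3,0.016,-0.104,-0.1,0,0.3,0.016,-0.104,-0.17,0,0.3,0.016,-0.104,-0.178,0,0.3,0.016,-0.104,-0.178,0,0.3,0.016,-0.104,-0.178,0]
}}

```text
t: 21.98
tcp_pos: [0.6017, -0.0047, 0.1643]
tool_rot: [0.198, 0.98, -0.0, 0.001]
force: [-0.1, 0.3, 0.2]
finger_gap: 0.445
gripper_force: 30.1
```

Request:
{"fn": "step_arm", "kwargs": {
  "moves": [0.3,-0.011,0.0075,0,0,0.3,-0.011,0.0075,0,0,0.3,-0.011,0.0075,0,0]
}}

```text
t: 22.35
tcp_pos: [0.5992, -0.0031, 0.1639]
tool_rot: [0.198, 0.98, -0.0, 0.0]
force: [-1.2, 0.3, 0.4]
finger_gap: 0.442
gripper_force: 30.1
```

Request:
{"fn": "step_arm", "kwargs": {
  "moves": [0.3,0,0,-0.02,0,0.3,0,0,-0.03,0,0.3,0,0,-0.04,0,0.3,0,0,-0.05,0,0.3,0,0,-0.06,0,0.3,0,0,-0.06,0]
}}

```text
t: 23.1
tcp_pos: [0.599, -0.0031, 0.1515]
tool_rot: [0.198, 0.98, -0.0, -0.0]
force: [-0.1, 0.6, -1.7]
finger_gap: 0.441
gripper_force: 30.1
```

Request:
{"fn": "step_arm", "kwargs": {
  "moves": [0.3,0,0,-0.025,0,0.3,0,0,-0.05,0,0.3,0,0,-0.075,0,0.3,0,0,-0.095,0,0.3,0,0,-0.11,0,0.3,0,0,-0.12,0,0.3,0,0,-0.128,0,0.3,0,0,-0.132,0,0.3,0,0,-0.132,0]
}}

```text
t: 24.22
tcp_pos: [0.5992, -0.0031, 0.1253]
tool_rot: [0.198, 0.98, -0.0, 0.0]
force: [0.4, 0.5, -0.5]
finger_gap: 0.443
gripper_force: 30.1
```

Request:
{"fn": "step_arm", "kwargs": {
  "moves": [0.3,0,0,-0.005,0,0.3,0,0,-0.005,0,0.55,0,0,-0.005,0,0.8,0,0,-0.005,0,1,0,0,-0.005,0,1,0,0,0.2,0,1,0,0,0.5,0,1,0,0,0.5,0,1,0,0,0.5,0,1,0,0,0.5,0]
}}

```text
t: 25.48
tcp_pos: [0.5981, -0.003, 0.2237]
tool_rot: [0.198, 0.98, -0.0, -0.002]
force: [0.1, 0.6, -0.6]
finger_gap: 1.001
gripper_force: 0.0
```

```bash
python3 - <<'E'
from h import *
w=wsnap("w_end"); tier(w,(.6,-.002),.057); W=wworld(w)
h=W[...,2][np.hypot(W[...,0]-.6,W[...,1]+.002)<.035]; print(np.histogram(h,bins=np.arange(0,.08,.003)))
E
```

```text
tcp [ 0.5981 -0.003   0.2237] t 25.475 F [ 0.1  0.6 -0.6] gap 1.001
outline (array([ 0.5999, -0.0026]), np.float64(0.0386))
hole (array([ 0.6   , -0.0039]), np.float64(0.0186))
hole (array([ 0.5842, -0.0031]), np.float64(0.0044))
box 230 172 47 45
(array([  60,    1,    2,    2,   18,   32,   29,   38,  718,   48,   29,
         35,   60,  686,   59,   40,   42,   66, 1316,   64,   15,   15,
         12,   18,  110,    0]), array([0.   , 0.003, 0.006, 0.009, 0.012, 0.015, 0.018, 0.021, 0.024,
       0.027, 0.03 , 0.033, 0.036, 0.039, 0.042, 0.045, 0.048, 0.051,
       0.054, 0.057, 0.06 , 0.063, 0.066, 0.069, 0.072, 0.075, 0.078]))
```

View pics/w_end.png

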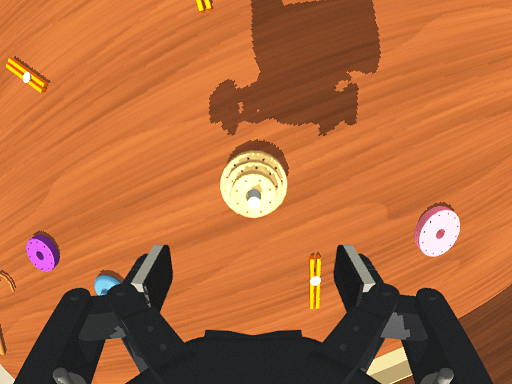

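The picture shows all three tiers stacked on the post at (254,185), with the gripper open and clear of them. Their tops measure about 26, 41 and 56 mm high, so all are fully down.

```bash
python3 -c "
from station import manip; print(manip.sign_off())"
```

```text
the job is handed in; nothing more can be done
None
```

The earring stand is back together: the large, medium and small tiers are threaded on the post, flat and fully down, the gripper has let go, and the job was handed in at about 25 s; no verdict came back.

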